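# Clip the burnishing wheel onto its sprung spindle

### The job

Take the narrower of the two spring clips out of the wooden rack, use it to push the burnishing wheel back along its spindle until the groove is bare, and press the clip straight down into the groove until it snaps home and keeps the wheel back. Work gently, by feel: a push of 10 N in any direction is plenty, and forcing it spoils the spindle. Leave the wider clip in the rack and do not disturb the tin, the wax or the bottle.

Things in the scene. Friction and masses are not known exactly. Their poses are not given: they have to be found in the camera images.
- clip: the clip to fit: open steel spring clip, a U with its mouth down, 34 mm wide (x), 6 mm thick (y), with a flat black tab on top (point clip_tab). Origin: the point inside the U where the shaft axis lies when it is seated; z up along the tab, y through the thickness. Stands upright in a rack slot, origin 19.6 mm above the bench, either way round being the same
- clip_tab (a point): middle of the clip's flat black tab, 40 mm above the clip's origin, same axes. The tab is 24 mm wide (x), 8 mm thick (y) and 30 mm high (25 to 55 mm above the clip's origin), on a 20 x 6 mm steel neck; it is gripped across the 8 mm, with the fingertips at least 24 mm above the clip's origin so as to pass over the wheel
- clip_mouth (a point): middle of the clip's mouth, between its two rounded sprung arm tips (12 mm apart, lowest points 9.5 mm below the clip's origin). Each arm gives 2 mm outwards to pass the 16 mm groove floor: roughly 4 to 9 N of pressing in all, growing until the snap, when it drops by 2 N or so. The arms cannot open far enough for the 20 mm shaft beside the groove
- spare: the wider clip, of the same make, 43 mm wide (x), for another shaft, same axes, in the rack's other slot; its tab is alike. To be left there
- rack: light wooden block 125 x 40 x 30 mm (x, y, z) with two slots side by side in x (at x = -28 and +28 mm), each 50 mm long (x), 7.6 mm wide (y) and 20 mm deep, either of which may hold the clip; origin at the centre of its underside. Fixed to the bench
- stand: edge-burnisher stand: grey base plate 100 x 130 x 10 mm (x, y, z), two guide cheeks up to 88 mm high at y = -71 to -41 mm; fixed; origin on the bench, 56 mm in front of the bearing, where the groove would be at its middle setting. Its y runs along the level spindle, from the bearing to the free end; the spindle lies right above the y axis, 85 mm high
- wheel (a joint): how far the dark wooden wheel (44 mm across, 24 mm long, on the spindle) is pushed back towards the bearing: 0 = sprung out, hiding the groove; 0.007 m = hard stop, where a 6 mm clip flat against its outer face stands clear between the groove walls. The spring takes 2 N at 0, 3.2 N at the stop, where the push rises sharply; keep the clip against the wheel there while pressing down
- tin: round tin 56 mm across, 35 mm high, bystander; origin at the centre of its underside
- wax: wax puck 39 mm across, 13 mm high, bystander; origin at the centre of its underside
- dye: small brown bottle 34 mm across, 78 mm high, bystander; origin at the centre of its underside
- bearing (a point): centre of the steel bearing block (35 x 34 x 30 mm) that carries the spindle, on the spindle axis, at y = -56 mm and 85 mm high on the stand; axes as the stand's, z up. The block is sprung: pressed down, it sinks with the spindle (from about 1.5 N on, then roughly 0.35 N per mm) to a hard stop 12 mm down, and comes up again when let go
- spindle_line (a point): a fixed point on the stand 56 mm in front of the bearing, 85 mm above the bench: the groove centre at the spindle's middle setting, unloaded. The spindle (20 mm thick; groove 9 mm wide, 16 mm in diameter; free end 21 mm beyond the groove centre) is clamped up to 9 mm farther in or out along y, each time differently, so the groove must be found by feel: it lies 3.5 mm in front of the wheel's face when the wheel is at its stop

How it is judged (in metres and radians):
On the way, in this order (a step that is already met when the one before it is completed fails the run):
1. the clip pushes the wheel back off the groove (value of joint wheel above 0.004 m and contact force between clip and stand above 0.5 N), for 0.1 s.
2. the clip is snapped home in the groove (z of clip in the frame of bearing between -0.003 and 0.003 m and x of clip in the frame of bearing between -0.003 and 0.003 m and y of clip in the frame of bearing between 0.044 and 0.07 m and value of joint wheel above 0.003 m), for 0.2 s.
At the end, for the whole second after the job is handed in: the narrower clip sits in the groove: origin within 3 mm of the spindle axis and 44 to 70 mm in front of the bearing centre, square to the spindle within 0.15 rad, at rest, released, keeping the wheel back by over 3 mm; the wider clip stands in its slot, moved less than 12 mm (all of step 2 and angle between the y axis of clip and the y axis of stand, either way round below 0.15 rad and linear speed of clip below 0.01 m/s and distance of spare from where it was at the start of the episode below 0.012 m and angle between spare's own z axis and vertical below 0.25 rad); the robot touches nothing.
It fails at once if the stand with its spindle and wheel is loaded with more than 20 N (all contacts added up, the clip's own pinch included) (contact force between anything else and stand above 20 N).
It fails at once if tin, wax or bottle moved by more than 15 mm (distance of any of tin, wax, dye from where it was at the start of the episode above 0.015 m).
It also fails if it takes over 67 s, if anything falls off the work surface, if the arm or the gripper's body presses on something with over 40 N, if the wrist force passes 120 N, or if a joint passes its speed limit or range.

### The arm

A 6-joint arm with a two-finger parallel gripper is mounted at the origin on a cart in front of the work surface, level with it; the furniture and walls round the work are solid. World frame = base frame: x ahead of the robot, y to its left, z up, the work surface at z = 0. Lengths are in m, angles in degrees, forces in N, time in s.
With the tool pointing down it reaches from about 0.4 to 0.825 m from the base axis. Payload 7 kg.
Tool frame: the origin (TCP) lies at the very end of the fingers, on their centre line; the grasp point (between the pads) lies 19 mm behind it (ctrl.grip_point_offset is the distance from the TCP to the grasp point, in m); x points along the fingers, z is the direction in which the jaws open and shut, and the axes are right-handed (so a half turn about x gives the same grasp; the last joint's range is limited). The gripper opens to 88 mm and grips with 3 to 60 N. Pads are 19 mm wide; open, the fingers measure 130 mm over their backs; the gripper's body (78 mm by 193 mm) begins 47 mm behind the grasp point.
Start: joints at [79.704, 20.546, 0.682, 0, -70.136, -16.507], TCP at [0.304, 0.602, 0.197] pointing down, gripper open.
Joint ranges: [-176.03, 176.03], [-82.01, 121.73], [-58.28, 71.71], [-173.87, 95.51], [-174.79, -0.11], [-173.66, 173.66]. Speed limits (degrees/s): [136.94, 136.94, 172.46, 180, 180, 180].

### API

Orientations are given as [roll, pitch, yaw] about the fixed x, y, z axes, in that order (R = Rz(yaw) Ry(pitch) Rx(roll)).
In Python, from plant import get_obs, snapshot, calibration, close_job, ctrl gives the robot as it stands.
- The arm moves only by the tool move_arm, never from a script. Its argument "commands" is a list that holds one entry, the list of rows, each a list of 4 numbers: the shift along the tool's x, y, z in cm, then the turn about the tool's x in rad. In form: [[[dx, dy, dz, spin], ...]]. A call has 1 to 8 rows; each row shifts and turns the commanded pose from where the row before left it, along the tool's axes as they then stand; what a row does not reach is not made up. A row lasts 1/10 s, in which the tool goes at most 50 mm and 8.59 degrees, less where a joint would pass 70% of its speed; a pose out of reach is approached as far as the arm can. A call with a gripper value outside its range is refused whole. "jaw" is the finger opening in cm, from 0 to 8.76, set as the call begins (left out, the last holds). The fingers move at their own pace and stop on an object; the grip force is fixed at half the most. Time passes only in rows, so rows that do not move let the fingers close. It gives the time, the measured TCP pose, the force and the opening at its end, in the units of the state.
- get_obs(): the state, without advancing time (a new reading comes with each control period).
- snapshot(name): name is "scene" or "top" or "wrist"; returns (picture, depth): 384x512x3 uint8, red, green, blue; 384x512 float32, m along the optical axis (not along the pixel's ray), 0 where there is no reading.
- calibration(name): a dict with "mtx" (3x3 intrinsics, pixels), "T" (4x4, takes a point from camera to world coordinates); the wrist camera has in their place "tool_from_camera" (4x4, takes a point from camera to tool coordinates, whose origin is the TCP and whose axes are the tool frame's). Camera axes: x right, y up, looking along -z (the intrinsics and any distortion apply to the point x, -y, -z); pixel columns grow to the right and rows downward; lengths in m; the calibration is good to about 2 mm. A picture is of the moment at which its call begins: read the wrist's pose just before it. calibration takes no time and is no camera call.
- close_job(): hands the job in, once; it reports no verdict.
The state is a dict: "clock": time; "joint_pos": joint angles; "qvel": joint speeds; "tau": joint torques, N m; "tool_pos": TCP position; "orientation": TCP orientation; "force": force on the tool from outside, world axes, zero at the start; "moment": the same for the moment, N m; "opening": finger opening in m.
Only numpy, scipy, OpenCV 4.12 (cv2) and the standard library are available. Lean on these libraries where they do the work, as an engineer would, in place of code of your own. Each camera call takes 0.05 s, during which the arm holds its last target. There are 200 camera calls.

## Working session

There is one attempt and no reset: what is moved stays moved. The work goes in short steps, Python scripts to look and compute and a tool call to move; the robot and the scene stay as the last step left them, time stands still between calls to the robot, and variables do not carry over. Pictures are saved under pics/ and viewed, about 8 in all and at most 12, crops included, and the job is handed in when it is done.

Besides the shell and the picture viewer there is one more tool, called after "Emit:" by a JSON object that holds its "method" and its "body", one argument or row to a line. move_arm: Moves the arm, as the interface text tells. Its arguments: {"type":"object","properties":{"commands":{"type":"array"},"jaw":{"type":"number"}},"required":["commands"]}

```bash
ls; mkdir -p pics; python3 - <<'E'
from plant import *
import cv2,numpy as np
o=get_obs();print({k:np.round(v,4).tolist() for k,v in o.items()}, ctrl.grip_point_offset)
for n in("scene","top"):
    p,d=snapshot(n);c=calibration(n);np.savez(f"{n}.npz",p=p,d=d,K=c["mtx"],T=c["T"]);cv2.imwrite(f"pics/{n}.png",p[...,::-1])
    print(n,c)
E
```

```text
pics
{'clock': 0.0, 'joint_pos': [79.7054, 20.5914, 0.6336, -0.0208, -70.1368, -16.5075], 'qvel': [0.115, 0.0547, -0.0797, -0.002, 0.0054, 0.0022], 'tau': [0.0019, -58.2719, 29.3048, 6.9972, 0.007, -0.0002], 'tool_pos': [0.3041, 0.602, 0.1962], 'orientation': [4.8127, 89.9034, -111.9966], 'force': [0.0849, -0.1324, 0.2997], 'moment': [-0.0113, -0.0489, 0.0024], 'opening': 0.0874} 0.0188
scene {'mtx': array([[397.70640499,   0.        , 257.55234325],
       [  0.        , 397.70640499, 191.2508951 ],
       [  0.        ,   0.        ,   1.        ]]), 'T': array([[-0.43850485,  0.57688486, -0.68914248, -0.04087312],
       [-0.89870843, -0.27629907,  0.34056128,  0.23953225],
       [ 0.00605522,  0.76867593,  0.63960976,  0.62503566],
       [ 0.        ,  0.        ,  0.        ,  1.        ]])}
top {'mtx': array([[386.70315232,   0.        , 260.12749456],
       [  0.        , 386.70315232, 198.17446969],
       [  0.        ,   0.        ,   1.        ]]), 'T': array([[-0.02859515,  0.99944482, -0.01709904,  0.50722949],
       [-0.99950923, -0.02880752, -0.01230529, -0.04828819],
       [-0.01279104,  0.01673878,  0.99977808,  0.93781525],
       [ 0.        ,  0.        ,  0.        ,  1.        ]])}
```

View pics/top.png

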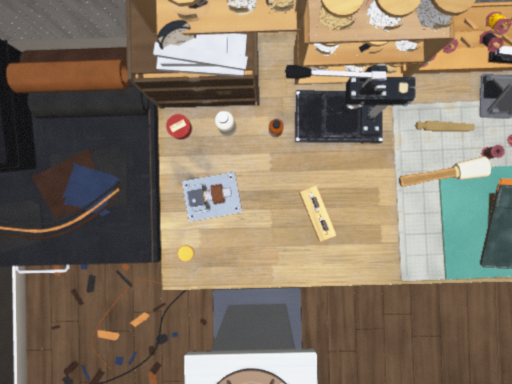

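View pics/scene.png

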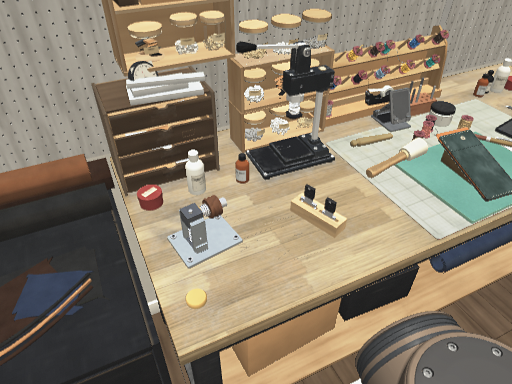

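The top view shows the stand at about (212,197) with its spindle pointing to image right. The rack is at (318,213) with two black tabs. The bystanders are the wax (186,254), tin (178,126) and brown bottle (276,127). The scene view agrees. Next I measure the rack and stand.

```bash
cat > h.py <<'E'
import numpy as np,cv2
from plant import *
def cloud(p,d,K,T):
    v,u=np.mgrid[:d.shape[0],:d.shape[1]]
    c=np.stack([(u-K[0,2])/K[0,0]*d,-(v-K[1,2])/K[1,1]*d,-d],-1)
    return c@T[:3,:3].T+T[:3,3]
def tool():
    o=get_obs();from scipy.spatial.transform import Rotation as R
    M=np.eye(4);M[:3,:3]=R.from_euler('xyz',o['orientation'],degrees=True).as_matrix();M[:3,3]=o['tool_pos'];return M,o
def rect(P):
    (c,s,a)=cv2.minAreaRect((P[:,:2]*1000).astype(np.float32));return np.round(c,1),np.round(s,1),round(a,1)
E
python3 - <<'E'
from h import *
for n in("top","scene"):
    z=np.load(n+".npz");P=cloud(z['p'],z['d'],z['K'],z['T']);d=z['d']
    ok=(d>0)
    box=lambda x0,x1,y0,y1,z0,z1:ok&(P[...,0]>x0)&(P[...,0]<x1)&(P[...,1]>y0)&(P[...,1]<y1)&(P[...,2]>z0)&(P[...,2]<z1)
    print(n,"bench z",np.median(P[box(.35,.45,-.1,.0,-.03,.03)][:,2]))
    for nm,b in dict(rack=(.38,.58,-.27,-.12,.022,.036),rackhi=(.38,.58,-.27,-.12,.05,.1),plate=(.40,.60,0.0,.16,.006,.016),sthi=(.40,.6,0,.16,.04,.12),tin=(.6,.72,.1,.22,.02,.05),wax=(.3,.42,.08,.2,.005,.03),dye=(.6,.72,-.14,-.04,.02,.1)).items():
        m=box(*b);Q=P[m]
        if len(Q): print(nm,len(Q),rect(Q),'z',np.round(np.percentile(Q[:,2],[5,50,95]),4))
        if nm=='rackhi':
            k,l=cv2.connectedComponents(m.astype(np.uint8))
            for i in range(1,k):
                if (l==i).sum()>8:print('  ',(l==i).sum(),rect(P[l==i]),P[l==i].mean(0).round(4))
p=np.load("top.npz")['p'];a=cv2.resize(p[160:250,170:350],None,fx=4.4,fy=4.4,interpolation=3)
p=np.load("scene.npz")['p'];b=cv2.resize(p[170:270,160:360],None,fx=3.96,fy=3.96,interpolation=3)
cv2.imwrite("pics/a.png",np.vstack([a[:,:792],b[:,:792]])[:,:,::-1][:800])
print(a.shape,b.shape)
img=np.vstack([a[:,:792],b[:,:792]]);img=cv2.resize(img,None,fx=.75,fy=.75,interpolation=cv2.INTER_AREA);cv2.imwrite("pics/b.png",img[...,::-1]);print(img.shape)
E
```

```text
top bench z 0.000255357744615492
rack 756 (array([ 483. , -171.6]), array([124.9,  40.4]), 20.3) z [0.0269 0.0301 0.0329]
rackhi 109 (array([ 483.2, -170.9]), array([79.4,  8.6]), 20.2) z [0.0564 0.0745 0.0803]
   54 (array([ 509.6, -161.4]), array([23.2,  8.2]), 21.1) [ 0.5095 -0.1605  0.0752]
   55 (array([ 457.1, -180.7]), array([23.8,  8.3]), 22.0) [ 0.4573 -0.1798  0.0703]
plate 1425 (array([492.8,  90.1]), array([170.2, 162.1]), 8.7) z [0.0073 0.01   0.0137]
sthi 799 (array([529.6,  72.2]), array([58.7, 93. ]), 7.9) z [0.0828 0.0982 0.1062]
tin 449 (array([694.9, 151.5]), array([56.9, 49. ]), 88.2) z [0.0301 0.0344 0.0373]
wax 209 (array([376.1, 157.6]), array([37.7, 84.5]), 59.4) z [0.0083 0.0122 0.0152]
dye 290 (array([ 689.8, -100.8]), array([76.4, 61.5]), 88.5) z [0.0219 0.0533 0.0785]
scene bench z 0.0005425415964880331
rack 695 (array([ 484.8, -169.6]), array([126.2,  42.5]), 20.7) z [0.0238 0.0302 0.0333]
rackhi 256 (array([ 485.1, -169.9]), array([80.7, 11.6]), 20.5) z [0.0523 0.0671 0.0792]
   131 (array([ 511.1, -159.6]), array([24.9, 10.9]), 25.6) [ 0.5088 -0.1586  0.0677]
   125 (array([ 458.4, -179. ]), array([24. ,  9.9]), 23.2) [ 0.4566 -0.1778  0.0651]
plate 1750 (array([492. ,  83.1]), array([145.1, 189.3]), 87.3) z [0.0083 0.0107 0.014 ]
sthi 1160 (array([526.5,  74.6]), array([55.9, 94.2]), 2.0) z [0.0479 0.0908 0.1055]
tin 390 (array([696. , 152.9]), array([49.6, 54.7]), 8.0) z [0.0236 0.0351 0.0372]
wax 329 (array([396.6, 147.7]), array([36.8, 36.3]), 19.6) z [0.0078 0.0126 0.0146]
dye 352 (array([ 687.5, -100.1]), array([79.1, 65. ]), 89.6) z [0.0214 0.0438 0.0783]
(396, 792, 3) (396, 792, 3)
(594, 594, 3)
```

View pics/b.png

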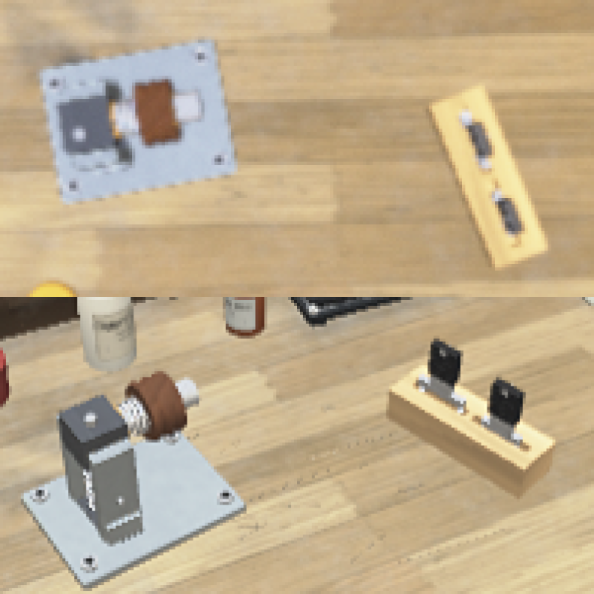

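The two tabs are at (0.510,-0.161) and (0.457,-0.180), and the rack axis is at 20.3°. I use the wrist camera to tell which clip is narrower and to refine the stand. First, how the tool axes lie and where to move.

```bash
cat >> h.py <<'E'
def plan(x,y,z,ang=None):
    """shift (cm, current tool axes) and spin (rad) to TCP x,y,z and jaw-axis heading ang (deg, mod 180)"""
    M,o=tool();s=M[:3,:3].T@(np.array([x,y,z])-M[:3,3])*100
    h=np.degrees(np.arctan2(M[1,2],M[0,2]));sp=0
    if ang is not None:
        dh=(ang-h+90)%180-90; sp=np.radians(dh)*np.sign(M[2,0])
    print('t',round(o['clock'],2),'tcp',np.round(M[:3,3],4),'jaw heading',round(h,2),'j6',round(o['joint_pos'][5],1),'SHIFT',s.round(2),'SPIN',round(float(sp),3),'F',np.round(o['force'],2),'M',np.round(o['moment'],3),'open',round(o['opening'],4))
E
python3 - <<'E'
from h import *
M,o=tool();print(M.round(3));print(calibration("wrist"))
plan(.44,-.15,.25,110.3)
plan(.483,-.171,.25,110.3)
E
```

```text
[[-0.001  0.893 -0.451  0.304]
 [-0.001 -0.451 -0.893  0.602]
 [-1.     0.     0.001  0.196]
 [ 0.     0.     0.     1.   ]]
{'mtx': array([[265.30881862,   0.        , 255.06720039],
       [  0.        , 265.30881862, 187.11233829],
       [  0.        ,   0.        ,   1.        ]]), 'tool_from_camera': array([[ 4.82767984e-04,  2.47873269e-01, -9.68792346e-01,
        -1.87796282e-01],
       [ 7.39880279e-04,  9.68792105e-01,  2.47873576e-01,
         6.72523999e-02],
       [ 9.99999610e-01, -8.36455777e-04,  2.84305268e-04,
        -9.08817840e-04],
       [ 0.00000000e+00,  0.00000000e+00,  0.00000000e+00,
         1.00000000e+00]])}
t 0.1 tcp [0.3042 0.602  0.1963] jaw heading -116.8 j6 -16.5 SHIFT [-5.27 46.04 61.01] SPIN -0.822 F [-0.12 -0.27  0.51] M [ 0.005 -0.075 -0.001] open 0.0878
t 0.1 tcp [0.3042 0.602  0.1963] jaw heading -116.8 j6 -16.5 SHIFT [-5.27 50.82 60.94] SPIN -0.822 F [-0.12 -0.27  0.51] M [ 0.005 -0.075 -0.001] open 0.0878
```

```bash
python3 -c "
from h import *
plan(.51,.075,.19,-80)"
```

```text
t 0.1 tcp [0.3042 0.602  0.1963] jaw heading -116.8 j6 -16.5 SHIFT [ 0.69 42.14 37.76] SPIN -0.642 F [-0.12 -0.27  0.51] M [ 0.005 -0.075 -0.001] open 0.0878
```

Emit:
{"method": "move_arm", "body": {
  "commands": [
    [[0,3.01,2.7,0],[0,3.01,2.7,0],[0,3.01,2.7,0],[0,3.01,2.7,0],[0,3.01,2.7,0],[0,3.01,2.7,0],[0,3.01,2.7,0]]
  ]
}}

```text
clock: 0.8
tool_pos: [0.4073, 0.337, 0.197]
orientation: [-17.7, 90.0, -134.5]
force: [0.3, -0.1, 0.1]
opening: 0.0875
```

Emit:
{"method": "move_arm", "body": {
  "commands": [
    [[0.1,3.01,2.7,0],[0.1,3.01,2.7,0],[0.1,3.01,2.7,0],[0.1,3.01,2.7,0],[0.1,3.01,2.7,0],[0.1,3.01,2.7,0],[0.1,3.01,2.7,0]]
  ]
}}

```text
clock: 1.5
tool_pos: [0.5102, 0.0734, 0.19]
orientation: [-81.5, 90.0, 161.8]
force: [1.3, -0.0, 0.5]
opening: 0.0876
```

Emit:
{"method": "move_arm", "body": {
  "commands": [
    [[0,0,0,-0.13],[0,0,0,-0.13],[0,0,0,-0.13],[0,0,0,-0.13],[0,0,0,-0.122],[0,0,0,0],[0,0,0,0]]
  ]
}}

```text
clock: 2.2
tool_pos: [0.5099, 0.075, 0.19]
orientation: [-77.2, 90.0, -157.5]
force: [-0.0, -0.0, 0.1]
opening: 0.0875
```

```bash
cat > look.py <<'E'
import sys
from h import *
def wrist(n):
    M,o=tool();p,d=snapshot("wrist");c=calibration("wrist");T=M@c["tool_from_camera"]
    np.savez(n+".npz",p=p,d=d,K=c["mtx"],T=T);cv2.imwrite(f"pics/{n}.png",p[...,::-1]);return p,d,c["mtx"],T
if __name__=="__main__":
    plan(.51,.075,.19,-80);wrist(sys.argv[1])
E
python3 look.py w1
```

```text
t 2.2 tcp [0.5099 0.075  0.19  ] jaw heading -80.22 j6 69.6 SHIFT [-0.    0.01  0.  ] SPIN -0.004 F [-0.01 -0.04  0.05] M [-0.065 -0.063 -0.017] open 0.0875
```

View pics/w1.png

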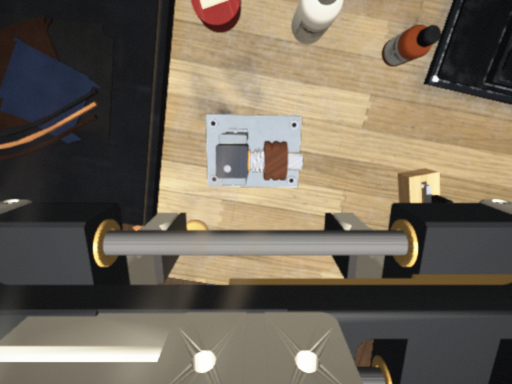

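The wrist view shows the plate (206–301, 115–188), the bearing at (233,160), the wheel at (276,160) and the free spindle end at (295,160). The rack is partly hidden. I fit the stand from depth in both the wrist and top views.

```bash
cat > stand.py <<'E'
from h import *
import sys
for n in sys.argv[1:]:
    z=np.load(n+".npz");P=cloud(z['p'],z['d'],z['K'],z['T']);p=z['p'].astype(int);d=z['d']
    B=(d>0)&(P[...,0]>.42)&(P[...,0]<.63)&(P[...,1]>-.02)&(P[...,1]<.18)
    blue=B&(p[...,2]>p[...,0]-5)
    m=(blue&(P[...,2]>.005)&(P[...,2]<.016)).astype(np.uint8)
    k,l,st,_=cv2.connectedComponentsWithStats(m);i=1+st[1:,4].argmax();Q=P[l==i]
    c,s,a=rect(Q);print(n,'plate',c,s,a,'z',np.median(Q[:,2]).round(4))
    th=np.radians(a if s[1]>s[0] else a+90) ; 
    # stand y: heading of long side, pointing to -y world
    ax=np.array([np.cos(np.radians(a)),np.sin(np.radians(a))]);
    if s[0]<s[1]: ax=np.array([-ax[1],ax[0]])
    if ax[1]>0: ax=-ax
    print(' heading',np.degrees(np.arctan2(ax[1],ax[0])).round(2))
    nx=np.array([-ax[1],ax[0]])   # left of y
    loc=lambda Q:np.c_[(Q[:,:2]*1000-c)@-nx,(Q[:,:2]*1000-c)@ax,Q[:,2]*1000]
    for nm,zr in dict(block=(.095,.103),):
        pass
E
python3 - <<'E'
from h import *
for n in("w1","top","scene"):
    z=np.load(n+".npz");P=cloud(z['p'],z['d'],z['K'],z['T']);p=z['p'].astype(int);d=z['d']
    B=(d>0)&(P[...,0]>.42)&(P[...,0]<.63)&(P[...,1]>-.02)&(P[...,1]<.18)
    m=B&(p[...,2]>p[...,0]-5)&(P[...,2]>.005)&(P[...,2]<.016)
    k,l,st,_=cv2.connectedComponentsWithStats(m.astype(np.uint8));i=1+st[1:,4].argmax();Q=P[l==i]
    c,s,a=rect(Q);ax=np.array([np.cos(np.radians(a)),np.sin(np.radians(a))])
    if s[0]<s[1]: ax=np.array([-ax[1],ax[0]])
    if ax[1]>0: ax=-ax
    print(n,'plate',c,s,'z',np.median(Q[:,2]).round(4),'heading y',np.degrees(np.arctan2(ax[1],ax[0])).round(2))
    X=np.array([ax[1],-ax[0]])
    L=np.dstack([(P[...,:2]*1000-c)@X,(P[...,:2]*1000-c)@ax,P[...,2]*1000])
    blk=B&(L[...,2]>94)&(L[...,2]<106)&(p[...,0]<110)&(L[...,1]<-20)
    br=B&(L[...,2]>85)&(L[...,2]<115)&(p[...,0]-p[...,2]>30)&(abs(L[...,0])<15)&(L[...,1]>-20)
    sp=B&(L[...,2]>88)&(L[...,2]<100)&(p[...,0]-p[...,2]<30)&(L[...,1]>10)
    for nm,mm in(('block',blk),('wheel',br),('tip',sp)):
        q=L[mm]
        if len(q)>4: print('  ',nm,len(q),'x',np.percentile(q[:,0],[2,50,98]).round(1),'y',np.percentile(q[:,1],[0,2,50,98,100]).round(1),'z',np.percentile(q[:,2],[50,98]).round(1))
    for y0 in range(-75,60,6):
        q=L[B&(L[...,2]>70)&(abs(L[...,1]-y0)<3)&(abs(L[...,0])<40)]
        if len(q)>3:
            t=q[q[:,2]>np.percentile(q[:,2],95)-4];print('   y',y0,'x',q[:,0].min().round(1),q[:,0].max().round(1),'xmid of high',t[:,0].mean().round(1),'ztop',np.percentile(q[:,2],95).round(1))
E
```

```text
w1 plate [534.5  82.7] [ 95.2 128.6] z 0.0104 heading y -80.2
   block 276 x [-15.8  -6.8  16.5] y [-37.6 -36.8 -25.2 -20.2 -20.1] z [100.2 101.9]
   wheel 728 x [-14.8  -1.1  13.9] y [-5.4 -4.6 23.7 36.1 54.1] z [104.5 107.5]
   tip 322 x [-14.4   2.2  22.4] y [10.5 10.5 43.5 53.7 54. ] z [94.2 98.3]
   y -75 x -15.1 4.4 xmid of high -13.5 ztop 302.1
   y -69 x -14.8 5.5 xmid of high -3.7 ztop 310.0
   y -63 x -14.9 5.5 xmid of high -5.3 ztop 310.2
   y -57 x -14.8 13.9 xmid of high -0.7 ztop 323.1
   y -51 x -14.7 14.8 xmid of high 0.3 ztop 328.4
   y -45 x -14.9 35.0 xmid of high 0.4 ztop 335.0
   y -39 x -15.9 34.6 xmid of high 0.5 ztop 336.8
   y -33 x -26.3 28.6 xmid of high 0.5 ztop 336.8
   y -27 x -26.4 28.5 xmid of high 0.6 ztop 336.9
   y -21 x -26.2 28.6 xmid of high 0.5 ztop 336.8
   y -15 x -26.1 30.3 xmid of high -0.1 ztop 336.5
   y -9 x -26.0 30.0 xmid of high -1.6 ztop 335.7
   y -3 x -15.2 17.9 xmid of high -1.6 ztop 335.7
   y 3 x -10.7 14.6 xmid of high -1.4 ztop 335.7
   y 9 x -10.7 14.3 xmid of high -1.6 ztop 335.7
   y 15 x -19.2 22.4 xmid of high -1.6 ztop 33
[... 1857 characters left out ...]
of high 0.5 ztop 102.0
   y -27 x -18.2 27.9 xmid of high 5.0 ztop 105.5
   y -21 x -18.9 28.1 xmid of high 0.9 ztop 102.0
   y -15 x -16.6 27.8 xmid of high 0.7 ztop 102.1
   y -9 x -17.2 27.4 xmid of high 0.1 ztop 101.6
   y -3 x -17.5 16.0 xmid of high 3.6 ztop 100.7
   y 3 x -10.9 13.3 xmid of high 0.9 ztop 97.8
   y 9 x -9.3 11.8 xmid of high 0.8 ztop 98.0
   y 15 x -22.1 21.2 xmid of high 1.6 ztop 106.6
   y 21 x -15.8 21.2 xmid of high -0.2 ztop 107.2
   y 27 x -10.2 20.9 xmid of high 1.6 ztop 107.4
   y 33 x -14.8 21.4 xmid of high 1.7 ztop 107.5
   y 39 x -9.9 19.1 xmid of high 2.4 ztop 105.7
   y 45 x -6.1 9.5 xmid of high 1.6 ztop 96.0
   y 51 x -4.6 9.6 xmid of high 1.2 ztop 96.0
```

The stand y heading is about -81°, and the spindle axis at y≈0.08 is at x≈0.530 to 0.533, so the views disagree by about 3 mm. I will resolve that relative to the held clip. Now over to the rack.

```bash
python3 -c "
from h import *
plan(.455,-.182,.15,-69.7)"
```

```text
t 2.25 tcp [0.5099 0.075  0.19  ] jaw heading -80.21 j6 69.6 SHIFT [ 4.01 -9.78 24.39] SPIN -0.183 F [-0.38 -0.73 -0.02] M [-0.071 -0.034 -0.029] open 0.0875
```

Emit:
{"method": "move_arm", "body": {
  "commands": [
    [[0.5,-1.4,3.484,0],[0.5,-1.4,3.484,0],[0.5,-1.4,3.484,0],[0.5,-1.4,3.484,0],[0.5,-1.4,3.484,0],[0.5,-1.4,3.484,0],[1.0,-1.38,3.486,0],[0,0,0,-0.1]]
  ]
}}

```text
clock: 3.05
tool_pos: [0.454, -0.185, 0.1488]
orientation: [-107.4, 89.9, 178.0]
force: [0.6, 1.0, -0.1]
opening: 0.0875
```

Emit:
{"method": "move_arm", "body": {
  "commands": [
    [[0,0,0,-0.083],[0,0,0,0],[0,0,0,0]]
  ]
}}

```text
clock: 3.35
tool_pos: [0.4561, -0.182, 0.1502]
orientation: [105.2, 90.0, 35.4]
force: [0.0, -0.1, -0.0]
opening: 0.0875
```

```bash
python3 look.py w2; python3 - <<'E'
from h import *
z=np.load("w2.npz");P=cloud(z['p'],z['d'],z['K'],z['T']);d=z['d'];p=z['p']
B=(d>0)&(P[...,0]>.38)&(P[...,0]<.58)&(P[...,1]>-.27)&(P[...,1]<-.1)
m=B&(P[...,2]>.025)&(P[...,2]<.035);print('rack',rect(P[m]),np.median(P[m][:,2]))
m=B&(P[...,2]>.06)&(P[...,2]<.085)&(p.max(-1)<70);k,l=cv2.connectedComponents(m.astype(np.uint8))
for i in range(1,k):
    if (l==i).sum()>30:
        Q=P[l==i];v,u=np.where(l==i);t=Q[Q[:,2]>.070];print('tab',(l==i).sum(),rect(t),np.percentile(t[:,2],[5,50,95]).round(4),'px',u.mean().round(),v.mean().round())
p=p[60:260,140:380];cv2.imwrite("pics/w2c.png",cv2.resize(p,None,fx=3,fy=3,interpolation=3)[...,::-1])
E
```

```text
t 3.35 tcp [ 0.4561 -0.182   0.1502] jaw heading -69.75 j6 109.0 SHIFT [ -3.98  13.96 -22.25] SPIN 0.179 F [ 0.01 -0.1  -0.02] M [-0.046 -0.023  0.085] open 0.0875
rack (array([ 485.5, -169.8]), array([123.7,  40. ]), 20.4) 0.030302654600364576
tab 119 (array([ 460.2, -178.8]), array([22.3,  5.1]), 20.2) [0.0734 0.0747 0.0757] px 253.0 182.0
```

View pics/w2c.png

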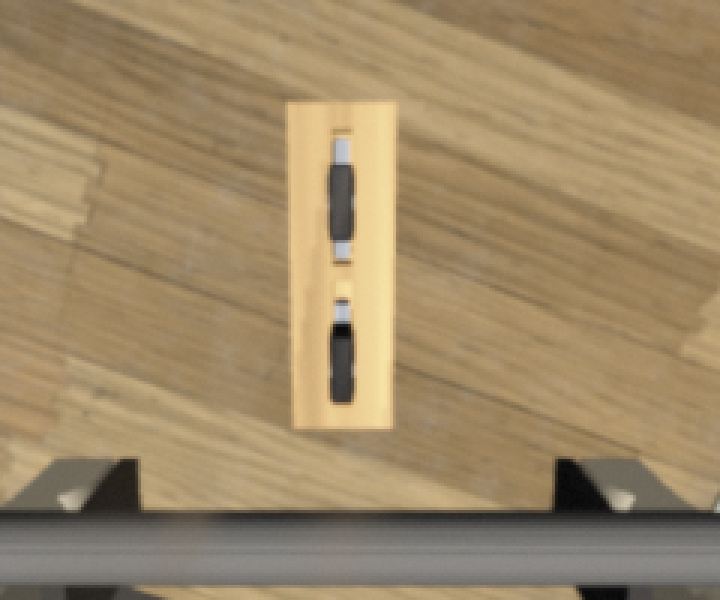

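The far clip's steel spans crop rows 138–262 (about 43 mm), so it is the spare. The near clip's steel end is only about 17 mm from its centre, so it is the one to take, and the scene view agrees. Its tab is at about (0.4593,-0.1795). Descending to grasp.

```bash
python3 -c "
from h import *
plan(.4595,-.1794,.0455,-69.65)"
```

```text
t 3.4 tcp [ 0.4561 -0.1819  0.1502] jaw heading -69.71 j6 109.1 SHIFT [10.47  0.4  -0.12] SPIN -0.001 F [ 0.52  0.45 -0.41] M [-0.099  0.005  0.02 ] open 0.0876
```

Emit:
{"method": "move_arm", "body": {
  "commands": [
    [[0,0.4,-0.12,0],[2.5,0,0,0],[2.5,0,0,0],[2.5,0,0,0],[2,0,0,0],[0.97,0,0,0],[0,0,0,0]]
  ],
  "jaw": 4
}}

```text
clock: 4.1
tool_pos: [0.4587, -0.1793, 0.0444]
orientation: [-110.3, 89.9, -179.9]
force: [0.8, -0.2, -0.0]
opening: 0.0411
```

Emit:
{"method": "move_arm", "body": {
  "commands": [
    [[0,0,0,0],[0,0,0,0],[0,0,0,0],[0,0,0,0],[0,0,0,0],[0,0,0,0]]
  ],
  "jaw": 0.3
}}

```text
clock: 4.7
tool_pos: [0.4594, -0.1796, 0.0457]
orientation: [68.3, 90.0, -1.2]
force: [0.1, -1.2, -0.5]
opening: 0.0042
```

```bash
python3 look.py w3; python3 - <<'E'
import cv2;p=cv2.imread("pics/w3.png")[100:260,160:360];cv2.imwrite("pics/w3c.png",cv2.resize(p,None,fx=3.5,fy=3.5,interpolation=3))
E
```

```text
t 4.7 tcp [ 0.4594 -0.1796  0.0457] jaw heading -69.54 j6 108.9 SHIFT [-14.43  13.65 -22.08] SPIN 0.183 F [ 0.12 -1.2  -0.53] M [-0.046  0.011  0.001] open 0.0042
```

View pics/w3c.png

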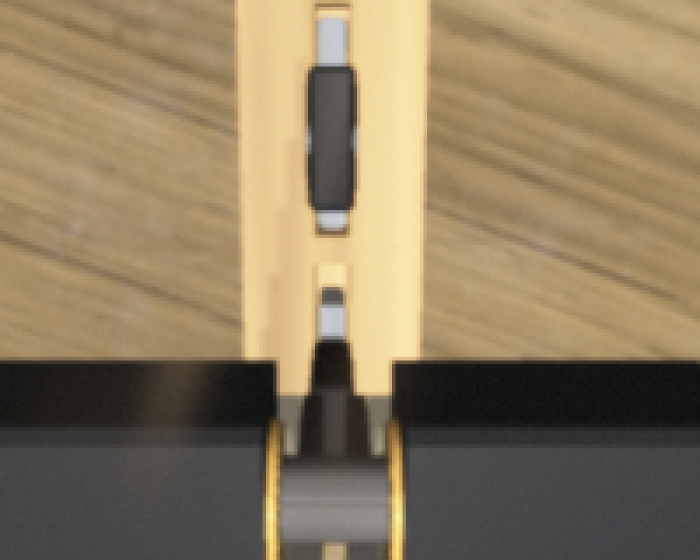

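The tab is between the fingers, but the reported opening of 4.2 mm is less than the 8 mm tab. I let the fingers settle, command full closing, and lift a little to test the hold.

Emit:
{"method": "move_arm", "body": {
  "commands": [
    [[0,0,0,0],[0,0,0,0],[0,0,0,0],[0,0,0,0]]
  ],
  "jaw": 0
}}

```text
clock: 5.15
tool_pos: [0.4593, -0.1796, 0.0454]
orientation: [-102.1, 90.0, -171.7]
force: [0.1, -0.0, -0.2]
opening: 0.0001
```

```bash
python3 -c "
from h import *
plan(.4594,-.1795,.0445,-69.65)"
```

```text
t 5.15 tcp [ 0.4593 -0.1796  0.0454] jaw heading -69.53 j6 108.9 SHIFT [ 0.09  0.01 -0.01] SPIN 0.002 F [ 0.13 -0.01 -0.24] M [-0.029  0.001 -0.006] open 0.0001
```

```bash
python3 look.py w4; python3 - <<'E'
import cv2,numpy as np;p=cv2.imread("pics/w4.png")[150:240,190:320];cv2.imwrite("pics/w4c.png",cv2.resize(p,None,fx=5,fy=5,interpolation=3))
d=np.load("w4.npz")['d'];print((d[186:232:3,244:270:2]*1000).astype(int))
E
```

```text
t 5.15 tcp [ 0.4593 -0.1796  0.0454] jaw heading -69.53 j6 108.9 SHIFT [-14.46  13.65 -22.08] SPIN 0.183 F [ 0.13 -0.01 -0.24] M [-0.029  0.001 -0.006] open 0.0001
[[210 208 208 209 208 206 207 209 209 210 208 209 209]
 [208 209 209 211 204 204 203 203 210 210 209 209 210]
 [211 209 210 211 204 204 204 204 210 211 209 208 211]
 [210 211 210 211 205 205 205 204 211 209 212 210 210]
 [211 211 210 194 193 193 193 193 212 210 210 211 211]
 [212 212 212 186 187 185 185 185 187 212 211 210 211]
 [ 91 213 213 180 179 179 178 179 181 212 212 212  89]
 [ 91 214 213 174 173 173 171 173 174 213 213 215  85]
 [ 92 214 214 167 169 167 168 168 168 214 214 213  84]
 [ 91 161 161 166 165 167 167 165 166 215 161 162  84]
 [ 91 157 157 161 161 161 168 160 162 216 156 157  83]
 [ 90 151 151 156 155 155 169 155 155 157 152 153  84]
 [ 82  87 148 152 151 151 170 151 151 150 148  83  83]
 [ 81  86 148 147 147 148 170 147 148 147 149  81  81]
 [ 79  87 150 143 142 143 170 143 143 143 150  81  79]
 [ 79  84  84  85  84  86  84  85  84  85  85  80  79]]
```

View pics/w4c.png

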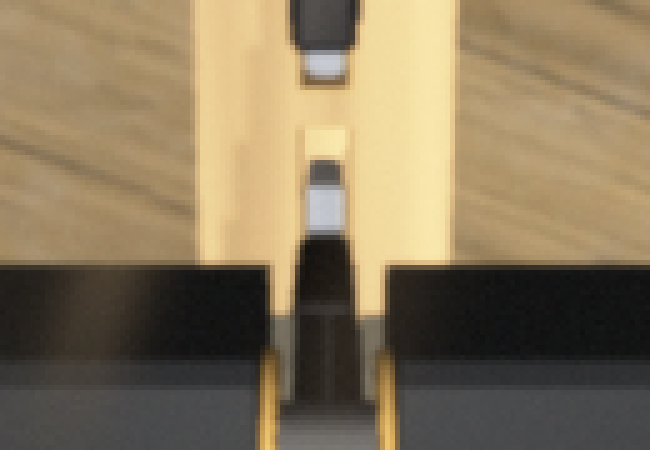

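```bash
python3 - <<'E'
from h import *
Tc=calibration("wrist")["tool_from_camera"]
for n in("w1","w2","w4"):
    z=np.load(n+".npz");P=cloud(z['p'],z['d'],z['K'],Tc)*1000
    m=(z['d']>0)&(z['d']<.25)&(abs(P[...,1])<16)&(abs(P[...,2])<75)&(P[...,0]<15)&(P[...,0]>-70)
    Q=P[m]
    for lo in range(-70,15,6):
        q=Q[(Q[:,0]>=lo)&(Q[:,0]<lo+6)]
        if len(q)>3:print(n,'x',lo,len(q),'z range',np.percentile(q[:,2],[1,25,75,99]).round(0),'min|z|',abs(q[:,2]).min().round(1),'y',np.percentile(q[:,1],[2,98]).round(1))
E
```

```text
w1 x -70 148 z range [-44. -44.  44.  44.] min|z| 43.2 y [-8.4  1.7]
w1 x -64 199 z range [-60. -50.  50.  60.] min|z| 43.3 y [-8.  12.7]
w1 x -58 285 z range [-59. -51.  52.  60.] min|z| 43.2 y [-7.7 12.6]
w1 x -52 355 z range [-59. -49.  50.  59.] min|z| 43.3 y [ 6.5 12.6]
w1 x -46 272 z range [-59. -48.  49.  60.] min|z| 43.2 y [ 4.7 12.6]
w1 x -40 271 z range [-59. -48.  48.  60.] min|z| 43.4 y [ 2.2 12.5]
w1 x -34 94 z range [-53. -44.  44.  55.] min|z| 43.3 y [-0.4 11.9]
w2 x -70 144 z range [-44. -44.  44.  44.] min|z| 43.0 y [-8.3  1.8]
w2 x -64 201 z range [-60. -49.  50.  60.] min|z| 43.2 y [-8.3 12.7]
w2 x -58 290 z range [-60. -51.  51.  60.] min|z| 43.3 y [-8.  12.7]
w2 x -52 345 z range [-59. -50.  50.  59.] min|z| 43.3 y [ 6.9 12.6]
w2 x -46 270 z range [-59. -48.  49.  59.] min|z| 43.4 y [ 4.9 12.7]
w2 x -40 276 z range [-59. -48.  48.  59.] min|z| 43.3 y [ 2.2 12.6]
w2 x -34 98 z range [-57. -44.  44.  56.] min|z| 43.4 y [-0.3 11.9]
w4 x -58 48 z range [-3. -2.  3.  4.] min|z| 0.6 y [10.1 11.2]
w4 x -52 94 z range [-5. -3.  4.  5.] min|z| 0.6 y [ 6.9 12.3]
w4 x -46 74 z range [-6. -3.  3.  6.] min|z| 0.6 y [10.3 12.5]
w4 x -40 66 z range [-6. -3.  4.  7.] min|z| 0.6 y [10.3 12.5]
w4 x -34 97 z range [-4. -1.  1.  4.] min|z| 0.0 y [-1.1 12.1]
w4 x -28 41 z range [-4. -2.  2.  4.] min|z| 0.0 y [10.1 12.5]
w4 x -22 36 z range [-4. -2.  2.  4.] min|z| 0.0 y [ 8.9 12.4]
w4 x -16 32 z range [-4. -2.  2.  4.] min|z| 0.0 y [ 9.2 12.5]
w4 x -10 28 z range [-4. -2.  1.  4.] min|z| 0.1 y [ 9.1 12.5]
w4 x -4 11 z range [-4. -2.  2.  4.] min|z| 0.1 y [11.5 12.5]
w4 x 2 7 z range [-2. -1.  1.  2.] min|z| 0.1 y [ 9.8 10.5]
w4 x 8 84 z range [-15.  -2.   2.  17.] min|z| 0.1 y [-0.1 15.8]
w4 x 14 292 z range [-20. -11.  10.  19.] min|z| 4.0 y [-3.3 15.3]
```

The numbers agree with each other: the clip is where I expected, but the fingers visibly end about 31 mm short of the reported TCP and closed over the top of the tab. I cross-check the tip height with the scene camera before going lower.

```bash
python3 - <<'E'
from h import *
Tc=calibration("wrist")["tool_from_camera"]
for n in("w1","w2"):
    z=np.load(n+".npz");P=cloud(z['p'],z['d'],z['K'],Tc)*1000
    q=P[(z['d']>0)&(z['d']<.2)&(abs(P[...,1])<16)&(abs(abs(P[...,2])-52)<9)&(P[...,0]>-45)]
    print(n,np.percentile(q[:,0],[50,90,98,100]).round(1))
p,d=snapshot("scene");c=calibration("scene");np.savez("s2.npz",p=p,d=d,K=c["mtx"],T=c["T"])
P=cloud(p,d,c["mtx"],c["T"]);m=(d>0)&(abs(P[...,0]-.4593)<.035)&(abs(P[...,1]+.1796)<.035)&(P[...,2]>.025)
for lo in range(30,170,6):
    q=P[m&(P[...,2]*1000>=lo)&(P[...,2]*1000<lo+6)]
    if len(q)>2:print(lo,len(q),rect(q))
cv2.imwrite("pics/s2c.png",cv2.resize(p[130:260,270:400],None,fx=4,fy=4,interpolation=3)[...,::-1])
E
```

```text
w1 [-38.5 -32.6 -30.1 -28.9]
w2 [-38.4 -32.4 -30.3 -29.1]
```

View pics/s2c.png

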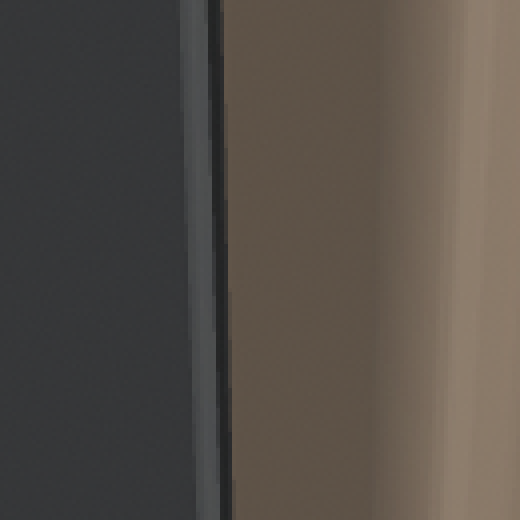

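The arm blocks the scene view, but both wrist views put the fingertips 30 mm short of the reported TCP. I will use that offset, opening the jaws and descending 2.95 cm while watching the force.

Emit:
{"method": "move_arm", "body": {
  "commands": [
    [[0,0,0,0],[0,0,0,0],[0,0,0,0],[0,0,0,0],[0,0,0,0],[0.5,0,0,0],[0.5,0,0,0],[0,0,0,0]]
  ],
  "jaw": 4
}}

```text
clock: 6.05
tool_pos: [0.4586, -0.1795, 0.0345]
orientation: [-115.6, 89.9, 174.9]
force: [-0.9, 0.6, -0.2]
opening: 0.0399
```

Emit:
{"method": "move_arm", "body": {
  "commands": [
    [[0.5,0,0,0],[0.5,0,0,0],[0.5,0,0,0],[0.45,0,0,0],[0,0,0,0]]
  ]
}}

```text
clock: 6.55
tool_pos: [0.4587, -0.1796, 0.0152]
orientation: [-113.0, 89.9, 177.4]
force: [0.2, 0.1, -0.6]
opening: 0.0401
```

Emit:
{"method": "move_arm", "body": {
  "commands": [
    [[0,0,0,0],[0,0,0,0],[0,0,0,0],[0,0,0,0],[0,0,0,0],[0,0,0,0],[0,0,0,0]]
  ],
  "jaw": 0.3
}}

```text
clock: 7.25
tool_pos: [0.4594, -0.1796, 0.016]
orientation: [58.4, 90.0, -11.1]
force: [0.6, -0.1, -0.0]
opening: 0.0077
```

```bash
python3 look.py w5; python3 - <<'E'
import cv2,numpy as np
from h import *
z=np.load("w5.npz");d=z['d'];print((d[186:232:3,240:272:2]*1000).astype(int))
E
```

```text
t 7.25 tcp [ 0.4594 -0.1796  0.016 ] jaw heading -69.53 j6 108.9 SHIFT [-17.4   13.64 -22.08] SPIN 0.183 F [ 0.58 -0.15 -0.04] M [-0.02  -0.018  0.026] open 0.0077
[[178 178 179 178 179 199 199 199 199 199 195 178 179 177 178 178]
 [179 179 180 179 179 199 200 199 200 200 194 179 179 179 179 179]
 [180 180 180 179 179 198 195 194 194 195 194 179 178 180 178 179]
 [180 180 181 181 179 202 187 187 187 187 194 180 180 180 179 180]
 [180 180 180 180 181 201 178 176 175 177 193 181 180 181 180 180]
 [181 181 181 181 182 203 176 175 177 175 193 181 182 181 182 182]
 [181 182 181 182 183 203 177 177 176 176 193 182 182 182 180 181]
 [182 182 182 183 182 204 176 175 176 177 193 182 182 182 182 182]
 [182 182 182 181 183 204 173 173 173 175 194 184 182 182 183 183]
 [161 161 166 166 166 163 161 163 162 161 162 165 166 166 184 162]
 [157 156 160 161 160 158 157 157 158 157 157 164 161 161 184 156]
 [152 151 155 156 157 153 152 153 152 152 152 154 156 155 157 151]
 [149 151 151 151 151 148 147 147 147 148 148 150 152 151 152 149]
 [148 147 148 148 147 144 144 144 143 143 144 144 148 148 147 148]
 [150 142 144 143 142 141 140 140 139 139 139 141 143 143 142 149]
 [ 84  83  86  85  85  86  86  86  84  84  85  85  85  85  85  84]]
```

The opening is 7.7 mm, so the tab is gripped, with the clip origin about 3.6 mm above the reported TCP height. Lifting slowly.

Emit:
{"method": "move_arm", "body": {
  "commands": [
    [[-0.3,0,0,0],[-0.5,0,0,0],[-1,0,0,0],[-2,0,0,0],[-2.5,0,0,0],[-3,0,0,0],[-3,0,0,0],[-2,0,0,0]]
  ]
}}

```text
clock: 8.1
tool_pos: [0.46, -0.1798, 0.1622]
orientation: [63.1, 89.8, -6.4]
force: [0.1, -0.3, -0.8]
opening: 0.0079
```

```bash
python3 - <<'E'
from h import *
# pre-push point: plate frame (wrist): centre(534.5,82.7) axis offset 1.6, heading -80.7; y=60
a=np.radians(-80.8);ax=np.array([np.cos(a),np.sin(a)]);X=np.array([ax[1],-ax[0]])
q=np.array([532.2,82.])+70*ax;print(q);plan(q[0]/1e3,q[1]/1e3,.135,-80.8)
import look;look.wrist("w6")
Tc=calibration("wrist")["tool_from_camera"];z=np.load("w6.npz");P=cloud(z['p'],z['d'],z['K'],Tc)*1000;p=z['p'].astype(int)
m=(z['d']>0)&(abs(P[...,2])<9)&(P[...,0]>-45)&(P[...,0]<15)&(P[...,1]<30)&(P[...,1]>-25)
for lo in range(-45,20,4):
    q=P[m&(P[...,0]>=lo)&(P[...,0]<lo+4)]
    if len(q)>2:print(lo,len(q),'y',np.percentile(q[:,1],[2,50,98]).round(1),'z',np.percentile(q[:,2],[2,50,98]).round(1))
E
```

```text
[543.39168314  12.90046144]
t 8.1 tcp [ 0.46   -0.1798  0.1622] jaw heading -69.52 j6 108.9 SHIFT [  2.74  14.54 -15.14] SPIN 0.197 F [ 0.07 -0.32 -0.75] M [-0.011 -0.038  0.002] open 0.0079
-45 72 y [10.4 11.8 12.4] z [-8.5 -0.   8.5]
-41 71 y [10.4 11.6 12.5] z [-8.4 -0.   8.6]
-37 57 y [10.5 11.7 12.4] z [-8.4 -0.6  8.4]
-33 46 y [ 9.  10.9 12.3] z [-6.9  0.9  7.4]
-25 13 y [10.  10.2 10.5] z [-2.  -0.   2.6]
-21 101 y [ 9.9 13.6 17.1] z [-2.7 -0.   2.6]
-17 16 y [11.1 16.9 17.4] z [-2.8 -0.4  2.4]
-9 15 y [15.5 15.9 16.1] z [-2.2 -0.1  2.6]
-5 9 y [15.5 15.8 16.2] z [-2.1  0.7  2.9]
-1 13 y [15.5 16.1 16.4] z [-2.1 -0.1  2.7]
```

The clip hangs square, with its centre at tool y ≈ +0.2 mm by the wrist camera. Moving to a point just beyond the spindle's free end.

Emit:
{"method": "move_arm", "body": {
  "commands": [
    [[0,2.9,-3.03,0],[0,2.9,-3.03,0],[0,2.9,-3.03,0],[0,2.9,-3.03,0],[0,2.94,-3.02,0],[1.4,0,0,0.1],[1.3,0,0,0.097],[0,0,0,0]]
  ]
}}

```text
clock: 8.95
tool_pos: [0.5413, 0.0132, 0.1307]
orientation: [-87.3, 89.8, -168.2]
force: [0.0, -0.1, -0.3]
opening: 0.0078
```

```bash
cat > sp.py <<'E'
from h import *
import look,sys
look.wrist(sys.argv[1]);plan(.5434,.0129,.135,-80.8)
c=calibration("wrist");Tc=c["tool_from_camera"];z=np.load(sys.argv[1]+".npz");P=cloud(z['p'],z['d'],z['K'],Tc)*1000;p=z['p'].astype(int)
M,o=tool();R=M[:3,:3]
zc=(np.dstack([P[...,0],P[...,1],P[...,2]])/1000@R.T+M[:3,3])[...,2]*1000
red=p[...,0]-p[...,2]>30
base=(z['d']>0)&(z['d']<.4)&(abs(P[...,1])<40)&(zc>80)&(zc<112)&(P[...,2]<20)&(P[...,2]>-140)&(P[...,0]>0)
L=[]
for lo in range(-140,20,4):
    m=base&(P[...,2]>=lo)&(P[...,2]<lo+4);q=P[m]
    if len(q)>5:
        top=zc[m]
        # circle fit: centre y from y extremes and top
        print(lo+2,len(q),'red',round(red[m].mean(),2),'y',np.percentile(q[:,1],[1,99]).round(1),'mid',(np.percentile(q[:,1],[1,99]).mean()).round(1),'ytop',np.mean(q[top>np.percentile(top,85)][:,1]).round(1),'ztop',np.percentile(top,95).round(1))
cv2.imwrite("pics/"+sys.argv[1]+"c.png",cv2.resize(z['p'][120:240,130:330],None,fx=3.5,fy=3.5,interpolation=3)[...,::-1])
E
python3 sp.py w7
```

```text
t 9.0 tcp [0.542  0.013  0.1319] jaw heading -80.69 j6 77.2 SHIFT [-0.31  0.13  0.03] SPIN 0.002 F [-0.81 -0.17  0.38] M [-0.085 -0.057  0.058] open 0.0076
-106 160 red 0.0 y [-10.2  29.5] mid 9.7 ytop 5.2 ztop 102.3
-102 211 red 0.0 y [-7.8 30.4] mid 11.3 ytop 5.4 ztop 102.2
-98 198 red 0.0 y [-4.  30.4] mid 13.2 ytop 1.9 ztop 106.8
-94 205 red 0.0 y [-1.5 30.3] mid 14.4 ytop 3.4 ztop 105.9
-90 190 red 0.0 y [-1.5 30.3] mid 14.4 ytop 9.1 ztop 102.4
-86 191 red 0.0 y [-1.2 30.2] mid 14.5 ytop 8.1 ztop 102.3
-82 186 red 0.0 y [-1.4 30.3] mid 14.5 ytop 6.8 ztop 102.3
-78 211 red 0.0 y [-1.2 30.3] mid 14.5 ytop 9.0 ztop 102.1
-74 236 red 0.4 y [-2.7 27.6] mid 12.5 ytop 8.8 ztop 101.5
-70 73 red 0.03 y [-3.6 12.7] mid 4.5 ytop 2.0 ztop 98.6
-66 107 red 0.0 y [-3.2 15.2] mid 6.0 ytop 2.0 ztop 99.7
-62 106 red 0.01 y [-3.5 15.4] mid 5.9 ytop 3.0 ztop 99.4
-58 48 red 0.54 y [-1.7 22.6] mid 10.4 ytop 5.3 ztop 107.2
-54 142 red 0.98 y [ 0.6 23.9] mid 12.3 ytop 3.8 ztop 108.4
-50 177 red 0.94 y [ 0.3 23.4] mid 11.8 ytop 4.7 ztop 107.8
-46 130 red 0.97 y [ 0.7 23.7] mid 12.2 ytop 4.0 ztop 108.3
-42 165 red 0.92 y [ 0.5 23.8] mid 12.2 ytop 3.4 ztop 108.1
-38 148 red 0.94 y [ 0.7 23.3] mid 12.0 ytop 4.2 ztop 108.2
-34 227 red 0.64 y [-2.5 23.5] mid 10.5 ytop 4.0 ztop 107.7
-30 78 red 0.0 y [-3.6 11.9] mid 4.2 ytop 2.5 ztop 96.9
-26 93 red 0.0 y [-3.5 11.8] mid 4.1 ytop 2.6 ztop 96.6
-22 87 red 0.0 y [-3.7 12. ] mid 4.1 ytop 2.4 ztop 96.7
-18 103 red 0.0 y [-6.3 11.4] mid 2.6 ytop 2.2 ztop 96.9
-14 35 red 0.0 y [-5.4 11.3] mid 3.0 ytop 1.3 ztop 95.3
```

View pics/w7c.png

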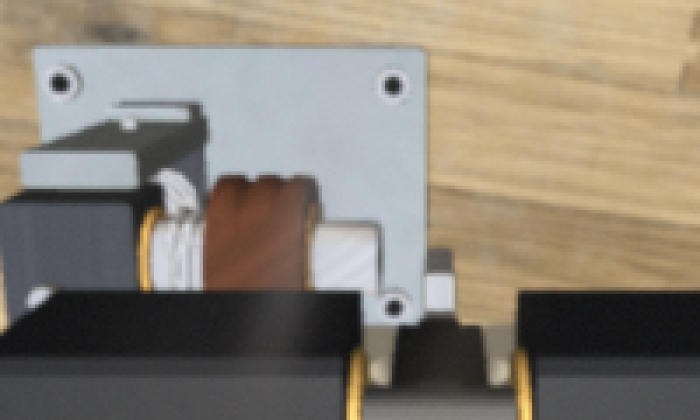

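The wrist view shows the wheel at crop (205–315, 180–290), the free shaft at (315–380, 225–290) and the held clip at (440, 290). By outer-edge radii the spindle axis is at tool y ≈ +1.8 mm and the clip at +0.2 mm, so I shift +1.6 mm. Lowering to just above shaft height, then approaching the wheel.

Emit:
{"method": "move_arm", "body": {
  "commands": [
    [[0,0.16,0,0.002],[1,0,0,0],[1,0,0,0],[0.9,0,0,0],[0,0,0,0],[0,0,0,0],[0,0,0,0]]
  ]
}}

```text
clock: 9.7
tool_pos: [0.5445, 0.0134, 0.1032]
orientation: [70.6, 90.0, -10.3]
force: [0.6, -0.1, 0.3]
opening: 0.0073
```

```bash
python3 -c "
from h import *
plan(.543,.013,.103,-80.8)
M,o=tool();print(M.round(4))"
```

```text
t 9.7 tcp [0.5445 0.0134 0.1032] jaw heading -80.92 j6 77.0 SHIFT [ 0.02 -0.15  0.01] SPIN -0.002 F [ 0.6  -0.11  0.26] M [-0.042 -0.058 -0.002] open 0.0073
[[ 3.000e-04  9.875e-01  1.577e-01  5.445e-01]
 [-1.000e-04  1.577e-01 -9.875e-01  1.340e-02]
 [-1.000e+00  3.000e-04  1.000e-04  1.032e-01]
 [ 0.000e+00  0.000e+00  0.000e+00  1.000e+00]]
```

Emit:
{"method": "move_arm", "body": {
  "commands": [
    [[0,0,-0.6,0],[0,0,-0.6,0],[0,0,-0.5,0],[0,0,-0.3,0],[0,0,0,0],[0,0,0,0],[0,0,0,0]]
  ]
}}

```text
clock: 10.4
tool_pos: [0.541, 0.033, 0.1029]
orientation: [-84.0, 90.0, -164.9]
force: [-0.4, 0.6, 0.2]
opening: 0.0076
```

```bash
cat > st.py <<'E'
from h import *
M,o=tool();a=np.radians(-80.8);ax=np.array([np.cos(a),np.sin(a),0]);X=np.array([ax[1],-ax[0],0])
f=o['force'];r=M[:3,3]-[.542,.013,0]
print('t',round(o['clock'],2),'s(y) mm',(r@ax*1e3).round(2),'lat',(r@X*1e3).round(2),'z',(r[2]*1e3).round(2),'| Fy',(f@ax).round(2),'Fx',(f@X).round(2),'Fz',f[2].round(2),'| M',np.round(o['moment'],3),'op',round(o['opening'],4),'tilt',M[2,:].round(4),'tz.X',(M[:3,2]@X).round(4))
E
python3 st.py
```

```text
t 10.4 s(y) mm -19.94 lat -2.24 z 102.95 | Fy -0.61 Fx 0.3 Fz 0.2 | M [-0.054 -0.037 -0.026] op 0.0076 tilt [-1.000e+00 -1.000e-04  0.000e+00  1.029e-01] tz.X 0.0024
```

The earlier picture was taken while the arm was still settling, so I re-measure the lateral offset at rest.

```bash
python3 st.py; python3 sp.py w8 | awk '$1>-70'; python3 sp.py w9 | awk '$1>-36'; python3 - <<'E'
from h import *
Tc=calibration("wrist")["tool_from_camera"]
for n in("w8","w9"):
    z=np.load(n+".npz");P=cloud(z['p'],z['d'],z['K'],Tc)*1000
    m=(z['d']>0)&(abs(P[...,2])<2.2)&(P[...,0]>-26)&(P[...,0]<5)&(P[...,1]<30)&(P[...,1]>-25)
    for lo in range(-26,6,4):
        q=P[m&(P[...,0]>=lo)&(P[...,0]<lo+4)]
        if len(q)>2:print(n,lo,len(q),'y',np.percentile(q[:,1],[2,50,98,100]).round(1))
E
```

```text
t 10.4 s(y) mm -19.94 lat -2.24 z 102.95 | Fy -0.61 Fx 0.3 Fz 0.2 | M [-0.054 -0.037 -0.026] op 0.0076 tilt [-1.000e+00 -1.000e-04  0.000e+00  1.029e-01] tz.X 0.0024
t 10.45 tcp [0.541  0.033  0.1029] jaw heading -80.95 j6 74.8 SHIFT [-3.21 -0.08  2.02] SPIN -0.003 F [ 0.2   0.25 -0.5 ] M [-0.04   0.031  0.002] open 0.0077
-66 166 red 0.0 y [ 7.3 27.4] mid 17.3 ytop 11.8 ztop 101.0
-62 168 red 0.0 y [ 7.3 27.3] mid 17.3 ytop 11.8 ztop 101.2
-58 187 red 0.0 y [ 7.2 27.2] mid 17.2 ytop 12.0 ztop 101.1
-54 148 red 0.39 y [ 5.6 16.4] mid 11.0 ytop 11.5 ztop 99.9
-50 37 red 0.0 y [5.  9.2] mid 7.1 ytop 5.4 ztop 93.7
-46 62 red 0.0 y [ 5.1 12.5] mid 8.8 ytop 6.9 ztop 95.9
-42 60 red 0.0 y [ 5.  12.4] mid 8.7 ytop 7.1 ztop 95.7
-38 41 red 0.56 y [ 6.4 19.7] mid 13.0 ytop 11.3 ztop 102.7
-34 97 red 0.8 y [10.5 21.1] mid 15.8 ytop 12.1 ztop 102.5
-30 113 red 0.66 y [ 8.2 20.3] mid 14.3 ytop 10.2 ztop 102.3
-26 88 red 0.86 y [ 9.5 20.9] mid 15.2 ytop 11.6 ztop 102.6
-22 105 red 0.88 y [ 8.2 20.8] mid 14.5 ytop 11.4 ztop 102.3
-18 93 red 0.96 y [ 9.7 20.9] mid 15.3 ytop 11.5 ztop 102.5
-14 144 
[... 900 characters left out ...]
op 95.5
-6 88 red 0.0 y [-2.6  8.9] mid 3.1 ytop 0.2 ztop 95.5
-2 9 red 0.0 y [ 7.6 15.8] mid 11.7 ytop 15.6 ztop 101.6
2 20 red 0.0 y [-0.8 15.9] mid 7.6 ytop 15.7 ztop 100.3
w8 -26 5 y [ 9.7 10.2 10.3 10.3]
w8 -22 72 y [ 9.8 13.3 16.9 16.9]
w8 -18 10 y [16.5 17.  17.2 17.2]
w8 -14 3 y [16.8 16.9 16.9 16.9]
w8 -10 6 y [15.7 15.8 16.2 16.2]
w8 -6 10 y [15.8 15.9 16.2 16.2]
w8 -2 8 y [15.6 15.8 16.1 16.1]
w8 2 6 y [15.6 15.8 16.  16. ]
w9 -26 7 y [ 9.9 10.1 10.6 10.6]
w9 -22 69 y [ 9.9 13.5 16.9 17.1]
w9 -18 10 y [16.6 17.  17.2 17.2]
w9 -14 3 y [16.7 16.8 16.9 16.9]
w9 -10 9 y [15.6 16.1 16.3 16.3]
w9 -6 9 y [15.7 15.8 16.  16. ]
w9 -2 5 y [15.6 16.  16.3 16.3]
w9 2 6 y [15.7 15.8 15.9 16. ]
```

Both features now put the spindle at tool y ≈ -1.1 mm and the clip at +0.1 mm, so I shift -1.2 mm. Then I push back toward the wheel face, which is about 10 mm behind the clip's back face.

Emit:
{"method": "move_arm", "body": {
  "commands": [
    [[0,-0.12,0,0],[0,0,-0.3,0],[0,0,-0.3,0],[0,0,-0.3,0],[0,0,-0.2,0],[0,0,-0.2,0],[0,0,0,0],[0,0,0,0]]
  ]
}}

```text
clock: 11.3
tool_pos: [0.5379, 0.0457, 0.103]
orientation: [17.2, 90.0, -63.8]
force: [0.5, -1.6, -0.4]
opening: 0.0078
```

```bash
python3 st.py
```

```text
t 11.3 s(y) mm -32.9 lat -1.15 z 103.0 | Fy 1.61 Fx -0.2 Fz -0.39 | M [-0.959 -0.378 -0.038] op 0.0078 tilt [-1.00e+00  1.00e-04  2.00e-04  1.03e-01] tz.X 0.0023
```

Emit:
{"method": "move_arm", "body": {
  "commands": [
    [[0,0,-0.1,0],[0,0,-0.1,0],[0,0,0,0],[0,0,0,0]]
  ]
}}

```text
clock: 11.7
tool_pos: [0.5376, 0.0477, 0.103]
orientation: [73.3, 90.0, -7.6]
force: [1.2, -3.6, -1.0]
opening: 0.008
```

```bash
python3 st.py
```

```text
t 11.7 s(y) mm -34.95 lat -1.16 z 103.0 | Fy 3.78 Fx -0.63 Fz -1.03 | M [-1.179 -0.446 -0.054] op 0.008 tilt [-1.00e+00  1.00e-04  0.00e+00  1.03e-01] tz.X 0.0024
```

Emit:
{"method": "move_arm", "body": {
  "commands": [
    [[0,0,-0.1,0],[0,0,0,0],[0,0,0,0]]
  ]
}}

```text
clock: 12.0
tool_pos: [0.5373, 0.0487, 0.103]
orientation: [46.2, 90.0, -34.7]
force: [0.5, -3.3, -0.2]
opening: 0.0081
```

```bash
python3 st.py
```

```text
t 12.0 s(y) mm -36.02 lat -1.12 z 102.97 | Fy 3.33 Fx 0.06 Fz -0.17 | M [-1.161 -0.386  0.041] op 0.0081 tilt [-1.     0.     0.     0.103] tz.X 0.0023
```

Emit:
{"method": "move_arm", "body": {
  "commands": [
    [[0,0,-0.05,0],[0,0,0,0],[0,0,0,0]]
  ]
}}

```text
clock: 12.3
tool_pos: [0.5373, 0.0492, 0.103]
orientation: [86.2, 90.0, 5.2]
force: [1.0, -3.0, -0.2]
opening: 0.0075
```

```bash
python3 st.py
```

```text
t 12.3 s(y) mm -36.49 lat -1.14 z 102.97 | Fy 3.07 Fx -0.46 Fz -0.21 | M [-1.242 -0.431 -0.062] op 0.0075 tilt [-1.00e+00  1.00e-04  0.00e+00  1.03e-01] tz.X 0.0024
```

Emit:
{"method": "move_arm", "body": {
  "commands": [
    [[0,0,-0.05,0],[0,0,0,0],[0,0,0,0]]
  ]
}}

```text
clock: 12.6
tool_pos: [0.5372, 0.0497, 0.103]
orientation: [93.7, 90.0, 12.8]
force: [1.1, -2.9, -0.6]
opening: 0.0079
```

```bash
python3 st.py
```

```text
t 12.6 s(y) mm -37.02 lat -1.12 z 102.98 | Fy 3.05 Fx -0.58 Fz -0.57 | M [-1.314 -0.44   0.066] op 0.0079 tilt [-1.     0.    -0.     0.103] tz.X 0.0023
```

Emit:
{"method": "move_arm", "body": {
  "commands": [
    [[0,0,-0.05,0],[0,0,0,0],[0,0,0,0]]
  ]
}}

```text
clock: 12.9
tool_pos: [0.5371, 0.0501, 0.103]
orientation: [-4.4, 90.0, -85.4]
force: [1.8, -4.4, 0.6]
opening: 0.0081
```

```bash
python3 st.py
```

```text
t 12.9 s(y) mm -37.38 lat -1.12 z 102.98 | Fy 4.6 Fx -1.1 Fz 0.57 | M [-1.771 -0.548 -0.076] op 0.0081 tilt [-1.00e+00 -0.00e+00  2.00e-04  1.03e-01] tz.X 0.0023
```

Emit:
{"method": "move_arm", "body": {
  "commands": [
    [[0,0,-0.05,0],[0,0,0,0],[0,0,0,0]]
  ]
}}

```text
clock: 13.2
tool_pos: [0.5371, 0.0502, 0.103]
orientation: [-10.3, 90.0, -91.2]
force: [0.8, -6.4, -0.1]
opening: 0.0076
```

```bash
python3 st.py
```

```text
t 13.2 s(y) mm -37.53 lat -1.09 z 103.03 | Fy 6.44 Fx 0.22 Fz -0.08 | M [-2.563 -0.828 -0.08 ] op 0.0076 tilt [-1.00e+00 -1.00e-04  7.00e-04  1.03e-01] tz.X 0.0023
```

The stop is felt at s ≈ -37.3 mm: the push rose from 3 to 6.4 N. Easing back to about 4.5 N and starting down.

Emit:
{"method": "move_arm", "body": {
  "commands": [
    [[0,0,0.04,0],[0.1,0,0,0],[0.1,0,0,0],[0.1,0,0,0],[0,0,0,0],[0,0,0,0]]
  ]
}}

```text
clock: 13.8
tool_pos: [0.5372, 0.0501, 0.1001]
orientation: [8.6, 90.0, -72.3]
force: [1.5, -5.5, 2.2]
opening: 0.0079
```

```bash
python3 st.py
```

```text
t 13.8 s(y) mm -37.42 lat -1.16 z 100.07 | Fy 5.66 Fx -0.62 Fz 2.23 | M [-2.185 -0.467  0.029] op 0.0079 tilt [-1.000e+00  1.000e-04  3.000e-04  1.001e-01] tz.X 0.0022
```

Emit:
{"method": "move_arm", "body": {
  "commands": [
    [[0.1,0,0,0],[0.1,0,0,0],[0,0,0,0],[0,0,0,0]]
  ]
}}

```text
clock: 14.2
tool_pos: [0.5372, 0.0501, 0.0982]
orientation: [18.5, 90.0, -62.4]
force: [-0.2, -4.9, 1.2]
opening: 0.0077
```

```bash
python3 st.py
```

```text
t 14.2 s(y) mm -37.4 lat -1.19 z 98.16 | Fy 4.76 Fx 1.0 Fz 1.18 | M [-2.163 -0.407 -0.021] op 0.0077 tilt [-1.00e+00  1.00e-04  4.00e-04  9.82e-02] tz.X 0.0022
```

Emit:
{"method": "move_arm", "body": {
  "commands": [
    [[0.1,0,0,0],[0.1,0,0,0],[0,0,0,0],[0,0,0,0]]
  ]
}}

```text
clock: 14.6
tool_pos: [0.5373, 0.0501, 0.0962]
orientation: [43.2, 90.0, -37.7]
force: [0.8, -5.1, 2.9]
opening: 0.0084
```

```bash
python3 st.py
```

```text
t 14.6 s(y) mm -37.4 lat -1.26 z 96.21 | Fy 5.18 Fx 0.03 Fz 2.94 | M [-2.205 -0.384 -0.005] op 0.0084 tilt [-1.00e+00  3.00e-04  3.00e-04  9.62e-02] tz.X 0.0022
```

Emit:
{"method": "move_arm", "body": {
  "commands": [
    [[0.1,0,0,0],[0.1,0,0,0],[0,0,0,0],[0,0,0,0]]
  ]
}}

```text
clock: 15.0
tool_pos: [0.5373, 0.0501, 0.0942]
orientation: [37.1, 90.0, -43.8]
force: [1.2, -5.6, 2.6]
opening: 0.0074
```

```bash
python3 st.py
```

```text
t 15.0 s(y) mm -37.37 lat -1.26 z 94.22 | Fy 5.76 Fx -0.24 Fz 2.64 | M [-2.241 -0.488 -0.009] op 0.0074 tilt [-1.00e+00  3.00e-04  4.00e-04  9.42e-02] tz.X 0.0022
```

Emit:
{"method": "move_arm", "body": {
  "commands": [
    [[0.1,0,0,0],[0.1,0,0,0],[0,0,0,0],[0,0,0,0]]
  ]
}}

```text
clock: 15.4
tool_pos: [0.5373, 0.0501, 0.0922]
orientation: [37.8, 90.0, -43.1]
force: [0.6, -5.5, 2.9]
opening: 0.0079
```

```bash
python3 st.py
```

```text
t 15.4 s(y) mm -37.37 lat -1.27 z 92.22 | Fy 5.48 Fx 0.31 Fz 2.91 | M [-2.283 -0.464 -0.044] op 0.0079 tilt [-1.00e+00  3.00e-04  4.00e-04  9.22e-02] tz.X 0.0023
```

Emit:
{"method": "move_arm", "body": {
  "commands": [
    [[0.1,0,0,0],[0.1,0,0,0],[0,0,0,0],[0,0,0,0]]
  ]
}}

```text
clock: 15.8
tool_pos: [0.5373, 0.0501, 0.0902]
orientation: [40.7, 90.0, -40.3]
force: [0.8, -5.8, 2.3]
opening: 0.0076
```

```bash
python3 st.py
```

```text
t 15.8 s(y) mm -37.35 lat -1.28 z 90.23 | Fy 5.9 Fx 0.15 Fz 2.29 | M [-2.28  -0.519 -0.062] op 0.0076 tilt [-1.00e+00  3.00e-04  4.00e-04  9.02e-02] tz.X 0.0022
```

Emit:
{"method": "move_arm", "body": {
  "commands": [
    [[0.1,0,0.01,0],[0.1,0,0,0],[0,0,0,0],[0,0,0,0]]
  ]
}}

```text
clock: 16.2
tool_pos: [0.5374, 0.0501, 0.0883]
orientation: [59.0, 90.0, -22.0]
force: [1.1, -5.8, 3.6]
opening: 0.0079
```

```bash
python3 st.py
```

```text
t 16.2 s(y) mm -37.32 lat -1.34 z 88.28 | Fy 5.94 Fx -0.12 Fz 3.59 | M [-2.19  -0.516 -0.041] op 0.0079 tilt [-1.00e+00  5.00e-04  3.00e-04  8.83e-02] tz.X 0.0022
```

Emit:
{"method": "move_arm", "body": {
  "commands": [
    [[0.1,0,0,0],[0.1,0,0,0],[0,0,0,0],[0,0,0,0]]
  ]
}}

```text
clock: 16.6
tool_pos: [0.5374, 0.05, 0.0863]
orientation: [60.0, 90.0, -20.9]
force: [1.4, -5.5, 3.5]
opening: 0.0079
```

```bash
python3 st.py
```

```text
t 16.6 s(y) mm -37.29 lat -1.36 z 86.34 | Fy 5.63 Fx -0.46 Fz 3.54 | M [-2.149 -0.428 -0.025] op 0.0079 tilt [-1.00e+00  5.00e-04  3.00e-04  8.63e-02] tz.X 0.0023
```

Emit:
{"method": "move_arm", "body": {
  "commands": [
    [[0.1,0,0,0],[0.1,0,0,0],[0,0,0,0],[0,0,0,0]]
  ]
}}

```text
clock: 17.0
tool_pos: [0.5374, 0.0501, 0.0844]
orientation: [59.0, 90.0, -22.0]
force: [-0.5, -5.2, 5.1]
opening: 0.008
```

```bash
python3 st.py
```

```text
t 17.0 s(y) mm -37.32 lat -1.38 z 84.43 | Fy 5.1 Fx 1.33 Fz 5.11 | M [-2.212 -0.342 -0.055] op 0.008 tilt [-1.00e+00  6.00e-04  3.00e-04  8.44e-02] tz.X 0.0021
```

Emit:
{"method": "move_arm", "body": {
  "commands": [
    [[0.1,0,0,0],[0,0,0,0],[0,0,0,0]]
  ]
}}

```text
clock: 17.3
tool_pos: [0.5374, 0.05, 0.0835]
orientation: [64.4, 90.0, -16.5]
force: [1.1, -5.1, 4.7]
opening: 0.0081
```

```bash
python3 st.py
```

```text
t 17.3 s(y) mm -37.3 lat -1.41 z 83.49 | Fy 5.17 Fx -0.3 Fz 4.7 | M [-2.135 -0.231 -0.085] op 0.0081 tilt [-1.00e+00  6.00e-04  3.00e-04  8.35e-02] tz.X 0.0022
```

Emit:
{"method": "move_arm", "body": {
  "commands": [
    [[0.1,0,0,0],[0,0,0,0],[0,0,0,0]]
  ]
}}

```text
clock: 17.6
tool_pos: [0.5375, 0.0501, 0.0825]
orientation: [66.9, 90.0, -14.0]
force: [0.8, -6.7, 4.4]
opening: 0.008
```

```bash
python3 st.py
```

```text
t 17.6 s(y) mm -37.32 lat -1.44 z 82.52 | Fy 6.72 Fx 0.3 Fz 4.38 | M [-2.195 -0.171 -0.087] op 0.008 tilt [-1.00e+00  7.00e-04  3.00e-04  8.25e-02] tz.X 0.0021
```

Emit:
{"method": "move_arm", "body": {
  "commands": [
    [[0.1,0,0,0],[0,0,0,0],[0,0,0,0]]
  ]
}}

```text
clock: 17.9
tool_pos: [0.5374, 0.0501, 0.0815]
orientation: [59.0, 90.0, -22.0]
force: [0.6, -5.9, 5.8]
opening: 0.0077
```

```bash
python3 st.py
```

```text
t 17.9 s(y) mm -37.32 lat -1.39 z 81.5 | Fy 5.92 Fx 0.37 Fz 5.85 | M [-2.164 -0.188 -0.057] op 0.0077 tilt [-1.00e+00  6.00e-04  4.00e-04  8.15e-02] tz.X 0.0021
```

Emit:
{"method": "move_arm", "body": {
  "commands": [
    [[0.1,0,0,0],[0,0,0,0],[0,0,0,0]]
  ]
}}

```text
clock: 18.2
tool_pos: [0.5374, 0.05, 0.0805]
orientation: [60.9, 90.0, -20.0]
force: [0.6, -6.1, 5.6]
opening: 0.0078
```

```bash
python3 st.py
```

```text
t 18.2 s(y) mm -37.27 lat -1.4 z 80.53 | Fy 6.14 Fx 0.41 Fz 5.58 | M [-2.288e+00 -2.140e-01  1.000e-03] op 0.0078 tilt [-1.00e+00  7.00e-04  4.00e-04  8.05e-02] tz.X 0.0021
```

Emit:
{"method": "move_arm", "body": {
  "commands": [
    [[0.1,0,0,0],[0,0,0,0],[0,0,0,0]]
  ]
}}

```text
clock: 18.5
tool_pos: [0.5374, 0.05, 0.0795]
orientation: [60.8, 90.0, -20.1]
force: [0.8, -5.3, 4.9]
opening: 0.0079
```

```bash
python3 st.py
```

```text
t 18.5 s(y) mm -37.29 lat -1.38 z 79.51 | Fy 5.38 Fx 0.03 Fz 4.89 | M [-2.358 -0.239 -0.039] op 0.0079 tilt [-1.00e+00  6.00e-04  3.00e-04  7.95e-02] tz.X 0.0021
```

Emit:
{"method": "move_arm", "body": {
  "commands": [
    [[0.05,0,0,0],[0,0,0,0],[0,0,0,0]]
  ]
}}

```text
clock: 18.8
tool_pos: [0.5374, 0.05, 0.079]
orientation: [53.7, 90.0, -27.2]
force: [0.8, -6.8, 5.0]
opening: 0.0078
```

```bash
python3 st.py
```

```text
t 18.8 s(y) mm -37.28 lat -1.33 z 78.95 | Fy 6.86 Fx 0.28 Fz 5.04 | M [-2.6   -0.288 -0.09 ] op 0.0078 tilt [-1.0e+00  5.0e-04  3.0e-04  7.9e-02] tz.X 0.0022
```

Emit:
{"method": "move_arm", "body": {
  "commands": [
    [[0.05,0,0.03,0],[0.05,0,0,0],[0,0,0,0],[0,0,0,0]]
  ]
}}

```text
clock: 19.2
tool_pos: [0.5373, 0.0499, 0.0776]
orientation: [86.6, 90.0, 5.7]
force: [1.1, -4.5, 3.9]
opening: 0.0076
```

```bash
python3 st.py
```

```text
t 19.2 s(y) mm -37.19 lat -1.3 z 77.62 | Fy 4.67 Fx -0.39 Fz 3.92 | M [-1.827 -0.386 -0.087] op 0.0076 tilt [-1.00e+00  4.00e-04  0.00e+00  7.76e-02] tz.X 0.0023
```

Emit:
{"method": "move_arm", "body": {
  "commands": [
    [[0.05,0,0,0],[0.05,0,0,0],[0,0,0,0],[0,0,0,0]]
  ]
}}

```text
clock: 19.6
tool_pos: [0.5371, 0.0499, 0.0763]
orientation: [-89.2, 90.0, -170.1]
force: [1.1, -4.9, 3.4]
opening: 0.0081
```

```bash
python3 st.py
```

```text
t 19.6 s(y) mm -37.2 lat -1.05 z 76.3 | Fy 4.98 Fx -0.29 Fz 3.41 | M [-1.825 -0.455 -0.047] op 0.0081 tilt [-1.00e+00 -2.00e-04  0.00e+00  7.63e-02] tz.X 0.0024
```

Fz dropped from about 5.5 to 3.4 N, and the remaining force matches the spindle sag of about 5.4 mm. That looks like the snap. I check clip against shaft heights with the wrist camera.

```bash
cat > chk.py <<'E'
from h import *
import look,sys
look.wrist(sys.argv[1]);M,o=tool();z=np.load(sys.argv[1]+".npz");P=cloud(z['p'],z['d'],z['K'],np.linalg.inv(M)@z['T'])*1000;W=cloud(z['p'],z['d'],z['K'],z['T'])*1000;p=z['p'].astype(int)
ok=(z['d']>0)&(z['d']<.35);red=p[...,0]-p[...,2]>30
for nm,m in dict(wheel=ok&red&(abs(P[...,1])<26)&(P[...,2]>-60)&(P[...,2]<10)&(W[...,2]>65)&(W[...,2]<115),
  block=ok&~red&(P[...,2]<-50)&(P[...,2]>-80)&(P[...,1]<25)&(P[...,1]>-2)&(W[...,2]>88)&(W[...,2]<106),
  tip=ok&~red&(P[...,2]>6)&(P[...,2]<30)&(abs(P[...,1])<16)&(W[...,2]>65)&(W[...,2]<105),
  clip=ok&~red&(abs(P[...,2])<2.2)&(P[...,1]<30)&(P[...,1]>-10)&(W[...,2]>60)&(P[...,0]>-28)).items():
    if m.sum()>3:
        print(nm,m.sum(),'toolz',np.percentile(P[m][:,2],[2,50,98]).round(1),'y',np.percentile(P[m][:,1],[2,50,98]).round(1),'worldz',np.percentile(W[m][:,2],[2,50,98]).round(1))
cv2.imwrite("pics/"+sys.argv[1]+"c.png",cv2.resize(z['p'][120:240,130:330],None,fx=3.5,fy=3.5,interpolation=3)[...,::-1])
E
python3 chk.py w10; python3 st.py
```

```text
wheel 706 toolz [-36.2 -12.6  -3.7] y [ 9.2 16.6 21.6] worldz [ 82.1  93.3 100.3]
block 409 toolz [-69.7 -60.  -50.4] y [14.1 17.9 24.9] worldz [88.1 93.2 96.2]
tip 182 toolz [ 6.  10.9 18.9] y [ 4.5  8.3 10.2] worldz [78.1 86.1 89.8]
clip 120 toolz [-1.8  0.   1.9] y [ 9.9 15.7 17.1] worldz [73.6 95.5 99.2]
t 19.65 s(y) mm -37.2 lat -1.03 z 76.32 | Fy 4.51 Fx 0.04 Fz 2.04 | M [-1.822 -0.388 -0.03 ] op 0.008 tilt [-1.00e+00 -3.00e-04  0.00e+00  7.63e-02] tz.X 0.0024
```

View pics/w10c.png

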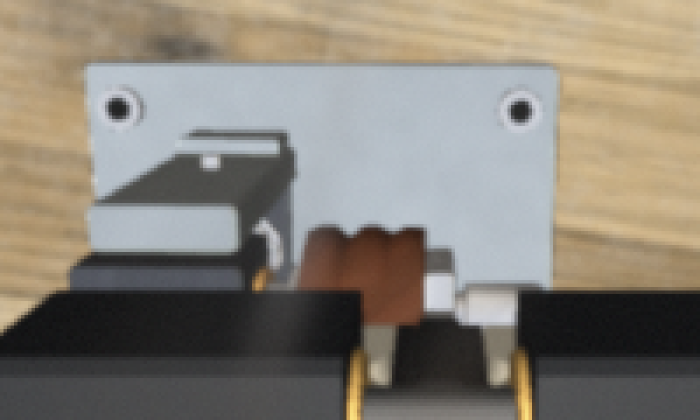

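Clip and shaft are centred together, and the block has sunk about 5 mm, matching a seated clip. I press 1 mm more for certainty, then let the spindle rise and relax the side push before opening.

Emit:
{"method": "move_arm", "body": {
  "commands": [
    [[0.1,0,0,0],[0,0,0,0],[0,0,0,0],[0,0,0,0]]
  ]
}}

```text
clock: 20.05
tool_pos: [0.5371, 0.0499, 0.0754]
orientation: [-85.6, 90.0, -166.5]
force: [0.6, -4.2, 3.5]
opening: 0.0079
```

```bash
python3 st.py
```

```text
t 20.05 s(y) mm -37.19 lat -1.04 z 75.43 | Fy 4.2 Fx 0.11 Fz 3.47 | M [-1.748 -0.285 -0.045] op 0.0079 tilt [-1.00e+00 -2.00e-04  0.00e+00  7.54e-02] tz.X 0.0024
```

Emit:
{"method": "move_arm", "body": {
  "commands": [
    [[-0.1,0,0.03,0],[-0.1,0,0.02,0],[-0.1,0,0,0],[-0.1,0,0,0],[0,0,0,0],[0,0,0,0]]
  ]
}}

```text
clock: 20.65
tool_pos: [0.5372, 0.0495, 0.0794]
orientation: [-154.2, 90.0, 124.8]
force: [-0.3, -1.9, 1.5]
opening: 0.0079
```

```bash
python3 st.py
```

```text
t 20.65 s(y) mm -36.77 lat -1.06 z 79.42 | Fy 1.81 Fx 0.62 Fz 1.5 | M [-0.737 -0.065  0.003] op 0.0079 tilt [-1.00e+00 -0.00e+00 -1.00e-04  7.94e-02] tz.X 0.0024
```

Emit:
{"method": "move_arm", "body": {
  "commands": [
    [[-0.05,0,0.03,0],[-0.05,0,0.03,0],[-0.05,0,0.03,0],[0,0,0,0],[0,0,0,0]]
  ]
}}

```text
clock: 21.15
tool_pos: [0.5373, 0.0484, 0.0809]
orientation: [-53.6, 90.0, -134.6]
force: [0.2, -2.6, 2.1]
opening: 0.008
```

```bash
python3 st.py
```

```text
t 21.15 s(y) mm -35.7 lat -1.06 z 80.93 | Fy 2.59 Fx 0.22 Fz 2.09 | M [-0.748 -0.088 -0.048] op 0.008 tilt [-1.00e+00 -1.00e-04  1.00e-04  8.09e-02] tz.X 0.0024
```

Emit:
{"method": "move_arm", "body": {
  "commands": [
    [[-0.03,0,0.04,0],[0,0,0.03,0],[0,0,0,0],[0,0,0,0]]
  ]
}}

```text
clock: 21.55
tool_pos: [0.5374, 0.0478, 0.0812]
orientation: [-98.4, 90.0, -179.3]
force: [-0.4, -1.3, 0.9]
opening: 0.0079
```

```bash
python3 st.py
```

```text
t 21.55 s(y) mm -35.08 lat -1.07 z 81.23 | Fy 1.18 Fx 0.65 Fz 0.91 | M [-0.622  0.051 -0.053] op 0.0079 tilt [-1.00e+00 -1.00e-04 -0.00e+00  8.12e-02] tz.X 0.0024
```

Emit:
{"method": "move_arm", "body": {
  "commands": [
    [[0,0,0,0],[0,0,0,0],[0,0,0,0],[0,0,0,0]]
  ],
  "jaw": 2
}}

```text
clock: 21.95
tool_pos: [0.5375, 0.0479, 0.0812]
orientation: [-125.1, 90.0, 153.9]
force: [-0.3, 0.6, 0.2]
opening: 0.0202
```

```bash
python3 st.py; python3 chk.py w11
```

```text
t 21.95 s(y) mm -35.19 lat -1.11 z 81.19 | Fy -0.64 Fx 0.15 Fz 0.22 | M [-0.104 -0.063 -0.015] op 0.0202 tilt [-1.00e+00 -1.00e-04 -1.00e-04  8.12e-02] tz.X 0.0023
wheel 1035 toolz [-37.6 -12.8  -3.7] y [-0.8 14.2 21.3] worldz [ 87.3 100.9 107.1]
block 479 toolz [-71.6 -60.7 -50.4] y [14.2 17.8 24.5] worldz [ 88.1  97.1 101.4]
tip 340 toolz [ 6.1 10.3 19.1] y [-7.1  6.3  9.9] worldz [81.2 92.5 95.6]
clip 118 toolz [-1.8  0.   1.8] y [ 9.8 15.3 17.1] worldz [ 78.3 100.6 103.6]
```

Released with zero residual force. The clip shoulder top is at 100.6 mm, against 85+15 expected. Lifting straight up and checking.

Emit:
{"method": "move_arm", "body": {
  "commands": [
    [[-0.5,0,0,0],[-1,0,0,0],[-2,0,0,0],[-3,0,0,0],[-4,0,0,0],[-3,0,0,0],[0,0,0,0],[0,0,0,0]]
  ]
}}

```text
clock: 22.8
tool_pos: [0.5378, 0.048, 0.2177]
orientation: [110.8, 89.9, 29.9]
force: [-0.8, -0.0, -1.3]
opening: 0.0199
```

```bash
python3 st.py; python3 look.py w12; python3 - <<'E'
from h import *
p,d=snapshot("top");c=calibration("top");P=cloud(p,d,c["mtx"],c["T"])
w=np.load("w12.npz");W=cloud(w['p'],w['d'],w['K'],w['T'])
m=(w['d']>0)&(W[...,2]>.118)&(W[...,2]<.15)&(abs(W[...,0]-.5375)<.03)&(abs(W[...,1]-.048)<.03)
print('tab wrist',m.sum(),rect(W[m]),np.percentile(W[m][:,2],[5,50,95]).round(4))
m=(d>0)&(P[...,2]>.05)&(P[...,2]<.1)&(abs(P[...,0]-.5095)<.03)&(abs(P[...,1]+.1605)<.03)
print('spare top',m.sum(),rect(P[m]) if m.sum() else '')
s,_=snapshot("scene")
cv2.imwrite("pics/fin.png",np.hstack([cv2.resize(w['p'][90:230,150:330],(400,311),interpolation=3),cv2.resize(s[170:270,160:290],(400,311),interpolation=3)])[...,::-1])
E
```

```text
t 22.8 s(y) mm -35.26 lat -1.43 z 217.66 | Fy -0.12 Fx 0.78 Fz -1.3 | M [-0.074  0.009  0.029] op 0.0199 tilt [-1.000e+00  2.400e-03 -9.000e-04  2.177e-01] tz.X 0.0025
t 22.8 tcp [0.5378 0.048  0.2177] jaw heading -80.94 j6 73.2 SHIFT [ 2.76 -2.33 -3.1 ] SPIN -0.016 F [-0.79 -0.01 -1.3 ] M [-0.074  0.009  0.029] open 0.0199
tab wrist 207 (array([537.8,  47.4]), array([24. ,  8.5]), 9.5) [0.127  0.1396 0.141 ]
spare top 51 (array([ 509.6, -161.4]), array([23.3,  8.2]), 19.0)
```

View pics/fin.png

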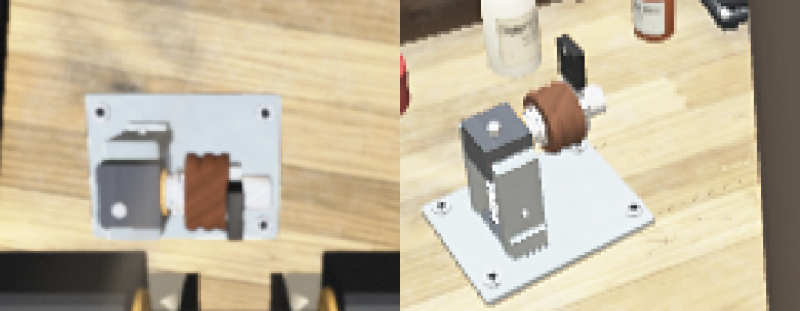

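The tab stands upright with its top at 139.6 mm (140 expected when seated), and its heading of 9.5° matches the spindle. The wheel is held behind the clip and the spare has not moved. Handing in.

```bash
python3 -c "
from plant import *
print(close_job())"
```

```text
the job is handed in; nothing more can be done
None
```

The narrower clip is snapped into the groove with the wheel held back. I handed the job in at about 23 s of the 67 s allowed; no verdict is reported.

**How it went:** I pushed the wheel to its stop with the clip, where the push rose from about 3 N to 6.4 N. Keeping roughly 5–6 N against the wheel, with peaks near 7 N, I pressed down until the force fell from about 5.5 N to 3.4 N at the snap. I then let the spindle rise before opening the jaws and lifting clear.

**Last checks:**
- **Clip:** the top of its tab is at 139.6 mm (140 mm expected when seated), and it lies within about 1° of the spindle heading. It was centred on the shaft at the check just after the snap.
- **Wheel:** it sits behind the clip in the final pictures; I did not measure how far back, but the geometry puts it at about 5.5 mm.
- **Spare clip:** unmoved, to within the camera's accuracy.
- **Gripper:** clear of everything.
- **Tin, wax and bottle:** not measured again; the arm never worked near them.

**What disagreed:**
- **First grasp:** it closed on nothing. By the wrist camera the fingertips end about 30 mm short of the reported TCP; with that offset the second grasp held.
- **Camera positions:** the top and wrist cameras differed by about 3 mm, so I aligned the clip to the spindle using the wrist camera alone.

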